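# Lay the empty file pot down against the bench stop

## Robot

A 6-joint arm with a two-finger parallel gripper is mounted at the origin on the work surface. World frame = base frame: x ahead of the robot, y to its left, z up, the work surface at z = 0. Lengths are in mm, angles in rad, forces in N, time in s.
With the tool pointing down it reaches from about 250 to 850 mm from the base axis. Payload 12.5 kg.
Tool frame: the origin (TCP) lies midway between the tips of the shut fingers; the grasp point (between the pads) lies 19 mm behind it; z points along the fingers, y is the line along which they close (so a half turn about z gives the same grasp; the last joint's range is limited). The gripper opens to 93 mm and grips with 3 to 60 N. Pads are 15 mm wide; open, the fingers measure 128 mm over their backs; the gripper's body (75 mm by 188 mm) begins 65 mm behind the grasp point.
Start: joints at [1.045, 0.351, 1.652, -0, 1.139, -0.085], TCP at [234.633, 497.425, 218.633] pointing down, gripper open.
Joint ranges: [-2.75, 2.75], [-0.79, 2.1], [0.01, 2.65], [-1.57, 4.71], [0.07, 3.14], [-2.87, 2.87]. Speed limits (rad/s): [2.22, 2.22, 2.79, 3.14, 3.14, 3.14].

## Interface

Orientations are given as [roll, pitch, yaw] about the fixed x, y, z axes, in that order (R = Rz(yaw) Ry(pitch) Rx(roll)).
In Python, from plant import bot, cams gives the robot as it stands.
- The arm moves only by the tool arm_command, never from a script. Its argument "rows" is a list of rows, each a list of 6 numbers: the shift along the tool's x, y, z in units of 2 cm (1.0 is 2 cm), then the turn, a rotation vector about the tool's x, y, z in units of 0.12 rad (1.0 is 0.12 rad). A call has 1 to 5 rows; each row shifts and turns the commanded pose from where the row before left it, along the tool's axes as they then stand; what a row does not reach is not made up. A row lasts 1/12 s, in which the tool goes at most 41.7 mm and 7.16 degrees, less where a joint would pass 70% of its speed; a pose out of reach is approached as far as the arm can. A call with a number of a shift or a turn outside -1 to 1 is refused whole. A call with a gripper value outside its range is refused whole. "grip" is the opening, from -1 (shut) to 1 (fully open), set as the call begins (left out, the last holds). The fingers move at their own pace and stop on an object; "newtons" is the grip in N (left out, the last holds). Time passes only in rows, so rows that do not move let the fingers close. It gives the time, the measured TCP pose, the force, the opening and the grip force at its end, in the units of the state.
- bot.sense(): the state, without advancing time (a new reading comes with each control period).
- cams.grab_frame(name): name is "scene" or "top"; returns a dict with "image" (384x512x3 uint8, red, green, blue), "intrinsics" (3x3 intrinsics, pixels), "camera_from_world" (4x4, takes a point from world to camera coordinates). Camera axes: x right, y up, looking along -z (the intrinsics and any distortion apply to the point x, -y, -z); pixel columns grow to the right and rows downward; lengths in mm; the calibration is good to about 2 mm. A picture is of the moment at which its call begins. There is no depth.
- bot.close_job(): hands the job in; it is judged then, once.
The state is a dict: "time_s": time; "joint_pos": joint angles; "qd": joint speeds; "tau": joint torques, N m; "tcp_pos": TCP position; "eef_rot": TCP orientation; "ft_force": force on the tool from outside, world axes, zero at the start; "wrist_torque": the same for the moment, N m; "opening": finger opening in mm; "grasp_force": force on a finger pad.
Only numpy, scipy, OpenCV 4.12 (cv2) and the standard library are available. Lean on these libraries where they do the work, as an engineer would, in place of code of your own. Each camera call takes 0.05 s, during which the arm holds its last target. There are 200 camera calls.

## Task

Lay the empty file pot on its side so that it can be brushed out: with your fingertips, tip it over away from the wooden stop, towards the steel sweep tray, and let it down gently rather than letting it fall; then push it back until its bottom sits flat against the face of the stop. Do not grip the pot or lift it off the bench, and leave the other pot, the one holding files, and everything else where they are.

Things in the scene. Friction and masses are not known exactly. Their poses are not given: they have to be found in the camera images.
- pot: the empty file pot: a square open-topped aluminium pot, 60 x 60 mm outside, 150 mm tall, walls and floor 3 mm thick (mouth 54 x 54 mm inside), about 0.3 kg. It starts standing upright on the bench 10 to 45 mm in front of the stop, nearly square to it. Origin: centre of its underside; z points up out of the mouth, x roughly towards the stop, y along the stop. Upright, it balances on its lower edge when tipped about 22 degrees, and beyond that it falls by itself
- pot_mouth (a point): centre of the empty pot's mouth, level with its rim, 150 mm from the underside along the pot's z
- stop: the wooden stop: a batten 340 mm long (along its y, which points roughly away from the robot), 24 mm thick (along its x, which points roughly to the robot's right) and 45 mm high, screwed to the bench. Origin: centre of its underside; its working face looks to its -x, roughly to the robot's left
- stop_face (a point): middle of the foot of the stop's working face, at bench level; axes as the stop's (x into the wood, y along the face)
- full_pot: a second pot of the same size and make, with five needle files standing in it, their handles sticking up to 215 mm above the bench; it stands upright in front of the stop, about 150 mm along it from the empty pot, either nearer to the robot or farther. Origin: centre of its underside. To be left alone
- jar: closed amber glass jar, 54 mm across, 75 mm tall, beyond the stop's far end; origin: centre of its underside
- bur_box: small clear box with blue insert and burs, 45 x 75 mm, 43 mm tall, behind the stop; origin: centre of its underside
- brush: bench brush with wooden handle, 190 mm long, lying on the bench along its x; origin: near its middle, on the bench
- pliers: pliers with black handles, 155 mm long, 12 mm thick, lying on the bench along their x; origin: at the rivet, on the bench
- doming_block: 50 mm steel cube with round hollows; origin: centre of its underside
- sweep_tray: shallow steel sweep tray fixed on the bench, 100 x 200 mm, 12 mm high, its near edge 300 mm or more in front of the stop's face; origin: centre of its underside, 200 mm side along its y
Mind the look-alikes: they are no part of the job. What is shaped like the jar but purple is not meant. Leave any purple look-alike of the pot alone.

How it is judged (in metres and radians):
At the end, for the whole second after the job is handed in: The empty pot lies flat on one side on the bench at rest (within 3.5 degrees), the centre of its bottom within 5 mm of the stop's face and its length square to the face within 4 degrees, mouth away from the stop; the pot with the files still stands, and no other thing has moved more than 15 mm (angle between pot's own z axis and vertical between 1.51 and 1.63 rad and height (world z) of pot between 0.025 and 0.036 m and x of pot in the frame of stop_face between -0.005 and 0.005 m and y of pot in the frame of stop_face between -0.17 and 0.17 m and angle between the z axis of pot and the x axis of stop, either way round below 0.07 rad and x of pot_mouth in the frame of stop_face below -0.14 m and linear speed of pot below 0.01 m/s and angular speed of pot below 0.1 rad/s and distance of each of full_pot, jar, bur_box, brush, pliers, doming_block from where it was at the start of the episode below 0.015 m and angle between each of full_pot, jar's own z axis and vertical below 0.1 rad); the robot touches nothing.
It fails at once if the pot is dropped: past 60 degrees of tilt it turns faster than 2.5 rad/s (angle between pot's own z axis and vertical above 1.05 rad and angular speed of pot above 2.5 rad/s).
It fails at once if the pot is knocked over: it turns faster than 5 rad/s (angular speed of pot above 5 rad/s).
It fails at once if the pot is lifted off the bench: the centre of its underside rises above 50 mm (tipping over an edge takes it to 30 mm, over a corner to 42 mm) (height (world z) of pot above 0.05 m).
It fails at once if the pot is gripped or shoved hard: the fingers press on its thin walls with more than 40 N in all (contact force between the fingers and pot above 40 N).
It fails at once if the pot with the files is moved more than 15 mm or tipped, or another thing on the bench is moved more than 15 mm (distance of any of full_pot, jar, bur_box, brush, pliers, doming_block from where it was at the start of the episode above 0.015 m or angle between full_pot's own z axis and vertical above 0.2 rad).
It also fails if it takes over 56 s, if anything falls off the work surface, if the arm or the gripper's body presses on something with over 40 N, if the wrist force passes 120 N, or if a joint passes its speed limit or range.

## Working session

There is one attempt and no reset: what is moved stays moved. The work goes in short steps, Python scripts to look and compute and a tool call to move; the robot and the scene stay as the last step left them, time stands still between calls to the robot, and variables do not carry over. Pictures are saved under pics/ and viewed, at most 11 in all, crops included, and the job is handed in when it is done.

Besides the shell and the picture viewer there is one more tool, called as name(argument=value, ...) on one line, values as JSON. arm_command: Moves the arm, as the interface text tells. Shifts and turns lie within -1 to 1; 1 stands for 2 cm of shift or 0.12 rad of turn. Its arguments: {"type":"object","properties":{"rows":{"type":"array","items":{"type":"array","items":{"type":"number"}}},"grip":{"type":"number"},"newtons":{"type":"number"}},"required":["rows"]}

```bash
mkdir -p pics; python3 - <<'E'
from plant import bot,cams
import cv2,numpy as np
s=bot.sense();print({k:np.round(v,3).tolist() for k,v in s.items()})
for n in("top","scene"):
    f=cams.grab_frame(n);cv2.imwrite(f"pics/{n}0.png",cv2.cvtColor(f["image"],cv2.COLOR_RGB2BGR));print(n,f["intrinsics"].tolist(),np.round(f["camera_from_world"],4).tolist(),f.keys())
E
ls
```

```text
{'time_s': 0.0, 'joint_pos': [1.045, 0.351, 1.652, -0.0, 1.139, -0.085], 'qd': [-0.001, 0.002, -0.001, -0.001, -0.0, 0.0], 'tau': [0.001, -49.732, -28.525, 0.07, 0.026, -0.0], 'tcp_pos': [234.472, 497.125, 218.087], 'eef_rot': [-3.14, -0.0, 2.701], 'ft_force': [0.335, 0.672, -0.068], 'wrist_torque': [0.011, -0.024, 0.023], 'grasp_force': 0.0, 'opening': 92.977}
top [[453.4819502506076, 0.0, 256.94883367480014], [0.0, 453.4819502506076, 195.59252319270155], [0.0, 0.0, 1.0]] [[0.0262, -0.9995, -0.0148, -2.0522], [0.9935, 0.0244, 0.1112, -544.3693], [-0.1108, -0.0177, 0.9937, -1312.2054], [0.0, 0.0, 0.0, 1.0]] dict_keys(['image', 'intrinsics', 'camera_from_world'])
scene [[353.56956708382256, 0.0, 255.90118224606135], [0.0, 353.56956708382256, 191.24390671364282], [0.0, 0.0, 1.0]] [[-0.3012, 0.9534, -0.019, 166.8587], [-0.7642, -0.2294, 0.6028, 339.5311], [0.5703, 0.1961, 0.7977, -1618.7869], [0.0, 0.0, 0.0, 1.0]] dict_keys(['image', 'intrinsics', 'camera_from_world'])
pics
```

View pics/top0.png

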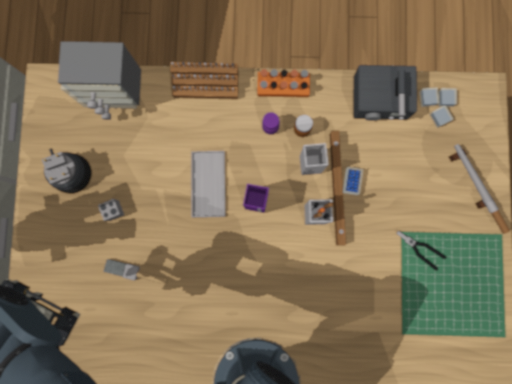

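View pics/scene0.png

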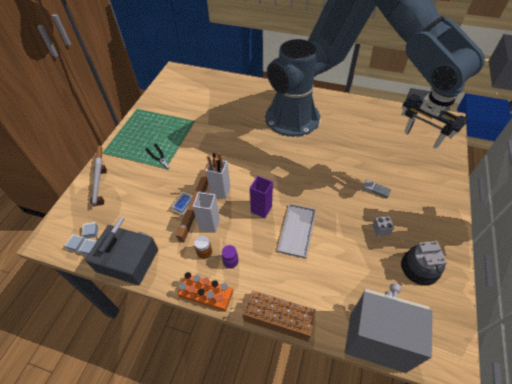

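Candidates in the top image:
- Grey hollow pot at (315,157): this one fits the description of the empty pot.
- Grey pot with files at (319,212): the full pot.
- Purple pot at (256,198): a look-alike, to be left alone.

The stop runs along column ~338 and the tray is at (209,184). I'll check the choice in one close crop.

```bash
cat > h.py <<'E'
from plant import bot,cams
import cv2,numpy as np
def ray(f,uv,z):
    K=f["intrinsics"];T=f["camera_from_world"];R=T[:3,:3];c=-R.T@T[:3,3]
    d=np.linalg.solve(K,[uv[0],uv[1],1.]);d=R.T@(d*[1,-1,-1])
    return c+d*(z-c[2])/d[2]
def pix(f,p):
    T=f["camera_from_world"];q=T[:3,:3]@np.array(p,float)+T[:3,3];q=f["intrinsics"]@(q*[1,-1,-1]);return q[:2]/q[2]
def crop(f,name,c0,r0,c1,r1,k):
    im=cv2.cvtColor(f["image"],cv2.COLOR_RGB2BGR)[r0:r1,c0:c1]
    cv2.imwrite(f"pics/{name}.png",cv2.resize(im,None,fx=k,fy=k,interpolation=cv2.INTER_CUBIC))
def st():
    s=bot.sense();print({k:np.round(s[k],3).tolist() for k in("time_s","tcp_pos","eef_rot","joint_pos","ft_force","opening","grasp_force")})
E
python3 - <<'E'
from h import *
f=cams.grab_frame("top");crop(f,"c1",235,108,365,253,4)
hsv=cv2.cvtColor(f["image"],cv2.COLOR_RGB2HSV);print([hsv[r,c].tolist() for r,c in((150,336),(190,338),(230,340),(157,315),(145,315),(170,312),(198,256))])
pm=cv2.inRange(hsv,(125,80,30),(160,255,255))
for c in cv2.findContours(pm,0,2)[0]:
    if cv2.contourArea(c)>50: print("purple",cv2.minAreaRect(c),cv2.boundingRect(c))
E
```

```text
[[14, 147, 92], [14, 142, 131], [11, 36, 148], [0, 2, 116], [12, 17, 148], [170, 8, 101], [140, 146, 82]]
purple ((255.56756591796875, 197.59458923339844), (21.700666427612305, 24.331050872802734), 9.462322235107422) (244, 185, 24, 27)
purple ((270.5, 123.0), (20.0, 15.0), 90.0) (263, 113, 16, 21)
```

View pics/c1.png

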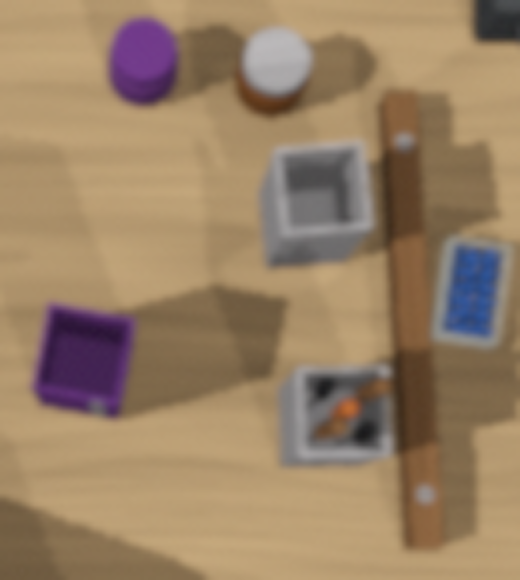

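The crop confirms it. The empty pot's rim corners (crop pixels) are (277,147), (364,142), (371,228) and (283,237). The stop's left top edge runs (381,93)–(405,547), the purple pot is at (85,360), and the jars are at (275,62) amber and (143,50) purple. Now I'll turn these into positions.

```bash
cat >> h.py <<'E'
def cr(f,pts,z,c0=235,r0=108,k=4):
    return np.array([ray(f,((u+.5)/k-.5+c0,(v+.5)/k-.5+r0),z)[:2] for u,v in pts])
E
python3 - <<'E'
from h import *
f=cams.grab_frame("top")
p=cr(f,[(277,147),(364,142),(371,228),(283,237)],150);print("pot",p.round(1).tolist(),p.mean(0))
for a,b in zip(p,np.roll(p,-1,0)):print(np.hypot(*(b-a)),np.degrees(np.arctan2(*(b-a)[::-1])))
s=cr(f,[(381,93),(405,547),(415,90),(440,547)],45);print("stop",s.round(1).tolist(),np.degrees(np.arctan2(*(s[0]-s[1])[::-1])),np.degrees(np.arctan2(*(s[2]-s[3])[::-1])))
q=cr(f,[(50,305),(133,318),(120,416),(36,402)],150);print("purple",q.round(1).tolist(),np.hypot(*(q[1]-q[0])))
w=cr(f,[(285,370),(385,365),(392,457),(290,462)],150);print("full",w.round(1).tolist())
print("jar, pjar",cr(f,[(277,60),(145,48)],75).round(1).tolist(),"tray",[ray(f,u,12)[:2].round(1).tolist() for u in((226,151),(227,216))])
d=(s[0]-s[1]);d/=np.hypot(*d);n=np.array([d[1],-d[0]])
if n[1]<0:n=-n
print("d,n",d,n,"dist of pot corners from face",((p-s[0])@n).round(1),"along from far end",((p-s[0])@d).round(1),"purple",((q-s[0])@n).round(1),((q-s[0])@d).round(1))
E
```

```text
pot [[674.4, -114.6], [679.3, -173.6], [620.0, -178.9], [612.4, -119.5]] [ 646.52696816 -146.66484732]
59.294918457808954 -85.33719596689133
59.51680202498389 -174.90286289289014
59.89641848543129 97.2715655581667
62.24138482296772 4.581557610272828
stop [[741.2, -199.9], [406.6, -219.9], [744.0, -225.0], [407.3, -245.1]] 3.4326011628954496 3.41523285990476
purple [[562.1, 37.0], [554.6, -19.3], [488.1, -12.1], [496.1, 44.6]] 56.77790854041022
full [[521.9, -122.2], [526.9, -189.2], [465.2, -194.3], [460.2, -126.4]]
jar, pjar [[756.2, -119.9], [763.0, -23.8]] tray [[680.3, 109.7], [482.7, 100.0]]
d,n [0.99820592 0.05987436] [-0.05987436  0.99820592] dist of pot corners from face [89.2 29.9 28.1 87.9] along from far end [ -61.5  -60.2 -119.7 -123.7] purple [247.2 191.5 202.6 258.7] [-164.5 -175.4 -241.3 -230. ]
```

```bash
cat >> h.py <<'E'
from scipy.spatial.transform import Rotation as Ro
S=np.array([741.2,-199.9]);D=np.array([.99821,.05987]);N=np.array([-.05987,.99821])   # stop frame: along, away
def W(n,a,z): return np.r_[S+n*N+a*D,z]
def to_n(p): v=np.array(p[:2])-S; return np.round([v@N,v@D,p[2]],1)
def RT(alpha,psi=0.06,extra=0):  # tool leaning alpha towards +n; tool x=+n, y=+along, z=down at alpha=0
    return Ro.from_euler('z',psi+extra)*Ro.from_matrix(np.c_[[0,1,0],[1,0,0],[0,0,-1]])*Ro.from_rotvec([0,-alpha,0])
def plan(poses,cnt,dec=2):
    s=bot.sense();p=np.array(s["tcp_pos"],float);R=Ro.from_euler('xyz',s["eef_rot"])
    out=[]
    for (tp,tR),k in zip(poses,cnt):
        for i in range(k):
            f=1/(k-i);sh=R.inv().apply((tp-p)*f)/20;tu=(R.inv()*tR).as_rotvec()*f/.12
            row=np.clip(np.round(np.r_[sh,tu],dec),-1,1)
            p=p+R.apply(row[:3]*20);R=R*Ro.from_rotvec(row[3:]*.12);out.append((row+0).tolist())
    for i in range(0,len(out),5):print(out[i:i+5])
    print("end",to_n(p),"err",np.round(tp-p,1),np.round((R.inv()*tR).as_rotvec(),3))
E
python3 - <<'E'
from h import *
a=np.radians(35);u=np.array([np.sin(a),np.cos(a)])
s=bot.sense();p0=np.array(s["tcp_pos"])
e=np.array([43,110])+85*u
print(W(e[0],-57,e[1]),W(e[0],-57,235))
plan([(W(e[0],-57,235),RT(0)),(W(e[0],-57,235),RT(a))],[35,5],1)
E
```

```text
[ 678.80871819 -111.72283256  179.62792376] [ 678.80871819 -111.72283256  235.        ]
[[-0.9, -0.5, 0.0, 0.0, 0.0, 0.3], [-1.0, -0.5, 0.0, 0.0, 0.0, 0.3], [-1.0, -0.4, 0.0, 0.0, 0.0, 0.3], [-1.0, -0.4, 0.0, 0.0, 0.0, 0.3], [-1.0, -0.4, 0.0, 0.0, 0.0, 0.2]]
[[-1.0, -0.4, 0.0, 0.0, 0.0, 0.3], [-1.0, -0.3, 0.0, 0.0, 0.0, 0.2], [-1.0, -0.3, 0.0, 0.0, 0.0, 0.3], [-1.0, -0.3, 0.0, 0.0, 0.0, 0.2], [-1.0, -0.2, 0.0, 0.0, 0.0, 0.3]]
[[-1.0, -0.2, 0.0, 0.0, 0.0, 0.2], [-1.0, -0.2, 0.0, 0.0, 0.0, 0.3], [-1.0, -0.1, 0.0, 0.0, 0.0, 0.2], [-1.0, -0.1, 0.0, 0.0, 0.0, 0.3], [-1.0, -0.1, 0.0, 0.0, 0.0, 0.2]]
[[-1.0, 0.0, 0.0, 0.0, 0.0, 0.3], [-1.0, 0.0, 0.0, 0.0, 0.0, 0.2], [-1.0, 0.0, 0.0, 0.0, 0.0, 0.3], [-1.0, 0.1, 0.0, 0.0, 0.0, 0.2], [-1.0, 0.1, -0.1, 0.0, 0.0, 0.3]]
[[-1.0, 0.2, 0.0, 0.0, 0.0, 0.2], [-1.0, 0.2, -0.1, 0.0, 0.0, 0.3], [-1.0, 0.2, 0.0, 0.0, 0.0, 0.2], [-1.0, 0.2, -0.1, 0.0, 0.0, 0.3], [-1.0, 0.3, 0.0, 0.0, 0.0, 0.2]]
[[-1.0, 0.3, -0.1, 0.0, 0.0, 0.3], [-1.0, 0.4, 0.0, 0.0, 0.0, 0.2], [-1.0, 0.4, -0.1, 0.0, 0.0, 0.3], [-1.0, 0.4, 0.0, 0.0, 0.0, 0.2], [-1.0, 0.4, -0.1, 0.0, 0.0, 0.3]]
[[-1.0, 0.5, 0.0, 0.0, 0.0, 0.2], [-1.0, 0.5, -0.1, 0.0, 0.0, 0.3], [-1.0, 0.6, 0.0, 0.0, 0.0, 0.2], [-1.0, 0.6, -0.1, 0.0, 0.0, 0.3], [-1.0, 0.7, 0.0, 0.0, 0.0, 0.2]]
[[-0.2, 0.0, 0.0, 0.0, -1.0, 0.0], [-0.2, 0.0, 0.0, 0.0, -1.0, 0.0], [-0.2, 0.0, 0.0, 0.0, -1.0, 0.0], [-0.1, 0.0, 0.1, 0.0, -1.0, 0.0], [-0.2, 0.0, 0.1, 0.0, -1.0, 0.0]]
end [ 90.8 -57.8 234.9] err [0.7 1.  0.1] [ 0.001 -0.01   0.002]
```

arm_command(rows=[[-1, -0.5, 0, 0, 0, 0.3], [-1, -0.5, 0, 0, 0, 0.3], [-1, -0.4, 0, 0, 0, 0.3], [-1, -0.4, 0, 0, 0, 0.3], [-1, -0.4, 0, 0, 0, 0.2]], grip=0.08)

```text
time_s: 0.62
tcp_pos: [300.8, 409.2, 218.5]
eef_rot: [-3.141, 0.0, 2.531]
ft_force: [0.8, -0.4, -0.1]
opening: 64.3
grasp_force: 0.0
```

arm_command(rows=[[-1, -0.4, 0, 0, 0, 0.3], [-1, -0.3, 0, 0, 0, 0.2], [-1, -0.3, 0, 0, 0, 0.3], [-1, -0.3, 0, 0, 0, 0.2], [-1, -0.2, 0, 0, 0, 0.3]])

```text
time_s: 1.03
tcp_pos: [360.4, 323.2, 218.6]
eef_rot: [-3.141, -0.0, 2.376]
ft_force: [0.0, -0.4, -0.5]
opening: 50.5
grasp_force: 0.0
```

arm_command(rows=[[-1, -0.2, 0, 0, 0, 0.2], [-1, -0.2, 0, 0, 0, 0.3], [-1, -0.1, 0, 0, 0, 0.2], [-1, -0.1, 0, 0, 0, 0.3], [-1, -0.1, 0, 0, 0, 0.2]])

```text
time_s: 1.45
tcp_pos: [418.4, 240.6, 218.6]
eef_rot: [-3.142, -0.0, 2.231]
ft_force: [-0.1, 1.1, -0.2]
opening: 50.3
grasp_force: 0.0
```

arm_command(rows=[[-1, 0, 0, 0, 0, 0.3], [-1, 0, 0, 0, 0, 0.2], [-1, 0, 0, 0, 0, 0.3], [-1, 0.1, 0, 0, 0, 0.2], [-1, 0.1, -0.1, 0, 0, 0.3]])

```text
time_s: 1.87
tcp_pos: [478.0, 160.1, 220.3]
eef_rot: [-3.141, -0.0, 2.076]
ft_force: [-0.4, 1.1, 0.2]
opening: 50.3
grasp_force: 0.0
```

arm_command(rows=[[-1, 0.2, 0, 0, 0, 0.2], [-1, 0.2, -0.1, 0, 0, 0.3], [-1, 0.2, 0, 0, 0, 0.2], [-1, 0.2, -0.1, 0, 0, 0.3], [-1, 0.3, 0, 0, 0, 0.2]])

```text
time_s: 2.28
tcp_pos: [541.3, 79.5, 224.8]
eef_rot: [3.142, -0.0, 1.931]
ft_force: [0.1, -0.6, 1.1]
opening: 50.5
grasp_force: 0.0
```

arm_command(rows=[[-1, 0.3, -0.1, 0, 0, 0.3], [-1, 0.4, 0, 0, 0, 0.2], [-1, 0.4, -0.1, 0, 0, 0.3], [-1, 0.4, 0, 0, 0, 0.2], [-1, 0.4, -0.1, 0, 0, 0.3]])

```text
time_s: 2.7
tcp_pos: [607.1, -4.8, 230.2]
eef_rot: [-3.141, -0.0, 1.776]
ft_force: [0.1, 0.3, -0.0]
opening: 49.8
grasp_force: 0.0
```

arm_command(rows=[[-1, 0.5, 0, 0, 0, 0.2], [-1, 0.5, -0.1, 0, 0, 0.3], [-1, 0.6, 0, 0, 0, 0.2], [-1, 0.6, -0.1, 0, 0, 0.3], [-1, 0.7, 0, 0, 0, 0.2]])

```text
time_s: 3.12
tcp_pos: [679.3, -95.4, 234.7]
eef_rot: [-3.141, -0.0, 1.631]
ft_force: [-0.2, 0.3, -0.6]
opening: 50.4
grasp_force: 0.0
```

arm_command(rows=[[-0.2, 0, 0, 0, -1, 0], [-0.2, 0, 0, 0, -1, 0], [-0.2, 0, 0, 0, -1, 0], [-0.1, 0, 0.1, 0, -1, 0], [-0.2, 0, 0.1, 0, -1, 0]])

```text
time_s: 3.53
tcp_pos: [680.5, -113.1, 235.7]
eef_rot: [3.139, 0.606, 1.632]
ft_force: [-1.1, 0.5, -1.3]
opening: 50.5
grasp_force: 0.0
```

```bash
cat >> h.py <<'E'
def duo(name,a=(225,100,375,240),b=(160,120,310,260),k=2.66):
    ims=[]
    for n,(c0,r0,c1,r1) in(("top",a),("scene",b)):
        im=cv2.cvtColor(cams.grab_frame(n)["image"],cv2.COLOR_RGB2BGR)[r0:r1,c0:c1]
        ims.append(cv2.resize(im,(399,372),interpolation=cv2.INTER_CUBIC))
    cv2.imwrite(f"pics/{name}.png",np.hstack(ims))
E
python3 - <<'E'
from h import *
st();duo("d1")
a=np.radians(35);u=np.array([np.sin(a),np.cos(a)])
e=np.array([43,110])+85*u
plan([(W(e[0],-57,e[1]),RT(a)),(W(43,-57,110),RT(a))],[5,10])
E
```

```text
{'time_s': 3.533, 'tcp_pos': [680.469, -113.092, 235.725], 'eef_rot': [3.139, 0.606, 1.632], 'joint_pos': [-0.003, 0.603, 1.338, -0.647, 1.23, 0.167], 'ft_force': [-1.074, 0.479, -1.271], 'opening': 50.51, 'grasp_force': 0.0}
[[0.3, 0.0, 0.44, 0.0, -0.02, 0.01], [0.3, 0.0, 0.44, 0.0, -0.01, 0.01], [0.3, -0.01, 0.44, 0.0, -0.02, 0.01], [0.3, -0.01, 0.44, 0.0, -0.01, 0.01], [0.29, 0.0, 0.43, 0.0, -0.02, 0.02]]
[[0.0, 0.0, 0.43, 0.0, 0.0, 0.0], [0.0, 0.0, 0.42, 0.0, 0.0, 0.0], [0.0, 0.0, 0.43, 0.0, 0.0, 0.0], [0.0, 0.0, 0.42, 0.0, 0.0, 0.0], [0.0, 0.0, 0.43, 0.0, 0.0, 0.0]]
[[0.0, 0.0, 0.42, 0.0, 0.0, 0.0], [0.0, 0.0, 0.43, 0.0, 0.0, 0.0], [0.0, 0.0, 0.42, 0.0, 0.0, 0.0], [0.0, 0.0, 0.43, 0.0, 0.0, 0.0], [0.01, 0.0, 0.42, 0.0, 0.0, 0.0]]
end [ 43.1 -57.  110. ] err [ 0.  -0.1 -0. ] [-0.     0.    -0.001]
```

View pics/d1.png

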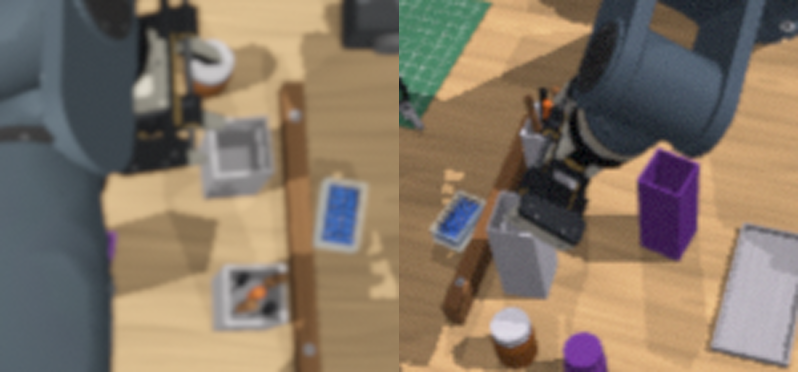

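The near finger is in line with the empty pot's mouth (mouth at (238,150) in the top half, finger at (185,155)). The finger's width is unclear, so I'll look closer before inserting it.

```bash
python3 - <<'E'
from h import *
f=cams.grab_frame("scene");crop(f,"c2",180,150,250,240,6)
s=bot.sense();R=Ro.from_euler('xyz',s["eef_rot"]);p=np.array(s["tcp_pos"])
for l in((0,0,0),(0,34,0),(0,-34,0),(8,34,0),(-8,34,0),(0,34,-84),(0,-34,-84)):
    u=pix(f,p+R.apply(l));print(l,((u-[180,150]+.5)*6-.5).round())
E
```

```text
(0, 0, 0) [162. 277.]
(0, 34, 0) [140. 331.]
(0, -34, 0) [183. 224.]
(8, 34, 0) [154. 338.]
(-8, 34, 0) [126. 323.]
(0, 34, -84) [215. 264.]
(0, -34, -84) [258. 154.]
```

View pics/c2.png

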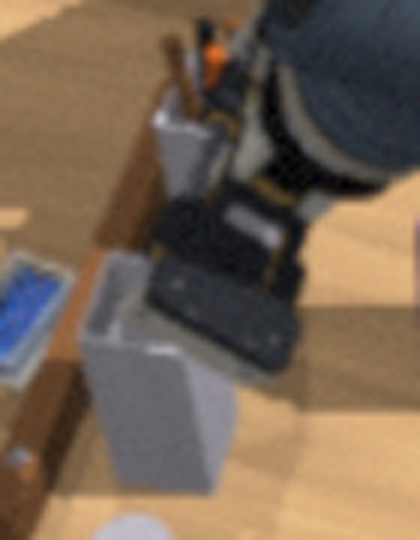

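The body's end plate hides the finger. I'll look at the gripper in the first scene picture, where it is unobstructed.

```bash
python3 - <<'E'
from h import *
im=cv2.imread("pics/scene0.png")[80:155,390:475]
cv2.imwrite("pics/c3.png",cv2.resize(im,None,fx=7,fy=7,interpolation=cv2.INTER_CUBIC))
f=cams.grab_frame("scene");R=Ro.from_euler('xyz',[-3.14,0,2.701]);p=np.array([234.5,497.1,218.1])
for l in((0,0,0),(0,46,0),(0,-46,0),(0,64,0),(0,-64,0),(37,46,-84),(-37,46,-84),(0,46,-84),(0,-46,-84)):
    u=pix(f,p+R.apply(l));print(l,((u-[390,80]+.5)*7-.5).round())
E
```

```text
(0, 0, 0) [219. 419.]
(0, 46, 0) [307. 464.]
(0, -46, 0) [133. 376.]
(0, 64, 0) [343. 482.]
(0, -64, 0) [100. 359.]
(37, 46, -84) [414. 293.]
(-37, 46, -84) [341. 377.]
(0, 46, -84) [378. 334.]
(0, -46, -84) [191. 245.]
```

View pics/c3.png

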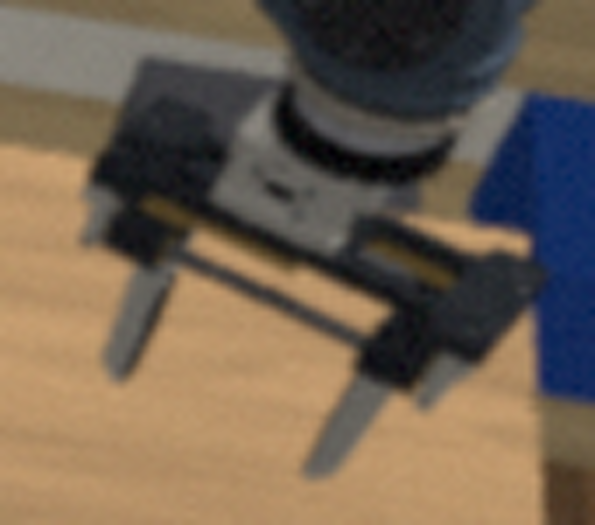

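The fingers are slim grey blades, with tips at (120,375) and (315,472) where the projection puts them. Going down and in.

arm_command(rows=[[0.3, -0.1, 0.44, 0, -0.02, 0.01], [0.3, 0, 0.44, 0, -0.02, 0.01], [0.3, 0, 0.44, 0, -0.02, 0.01], [0.3, 0, 0.44, 0, -0.02, 0.01], [0.29, 0, 0.43, 0, 0, 0.02]])

```text
time_s: 4.15
tcp_pos: [677.7, -114.2, 180.3]
eef_rot: [3.138, 0.609, 1.624]
ft_force: [0.0, 0.7, 0.5]
opening: 50.3
grasp_force: 0.0
```

arm_command(rows=[[0, 0, 0.43, 0, 0, 0], [0, 0, 0.43, 0, 0, 0], [0, 0, 0.43, 0, 0, 0], [0, 0, 0.42, 0, 0, 0], [0, 0, 0.42, 0, 0, 0]])

```text
time_s: 4.57
tcp_pos: [679.7, -138.9, 146.5]
eef_rot: [3.136, 0.61, 1.624]
ft_force: [-0.3, 0.6, -0.1]
opening: 50.0
grasp_force: 0.0
```

arm_command(rows=[[0, 0, 0.3, 0, 0, 0], [0, 0, 0.3, 0, 0, 0], [0, 0, 0.3, 0, 0, 0], [0, 0, 0.3, 0, 0, 0], [0, 0, 0, 0, 0, 0]])

```text
time_s: 4.98
tcp_pos: [680.0, -152.5, 126.3]
eef_rot: [3.138, 0.609, 1.624]
ft_force: [-0.1, -0.6, -0.4]
opening: 50.1
grasp_force: 0.0
```

arm_command(rows=[[0, 0, 0.25, 0, 0, 0], [0, 0, 0.25, 0, 0, 0], [0, 0, 0.25, 0, 0, 0], [0, 0, 0.25, 0, 0, 0]])

```text
time_s: 5.32
tcp_pos: [681.2, -163.6, 110.6]
eef_rot: [3.137, 0.61, 1.624]
ft_force: [-0.1, 0.4, 1.2]
opening: 50.2
grasp_force: 0.0
```

```bash
python3 - <<'E'
from h import *
st();print(to_n(bot.sense()["tcp_pos"]));duo("d2",(285,120,345,180),(180,160,250,230))
E
```

```text
{'time_s': 5.317, 'tcp_pos': [681.2, -163.581, 110.62], 'eef_rot': [3.137, 0.61, 1.624], 'joint_pos': [-0.077, 0.744, 1.422, -0.729, 1.018, 0.277], 'ft_force': [-0.053, 0.373, 1.174], 'opening': 50.204, 'grasp_force': 0.0}
[ 39.8 -57.7 110.6]
```

View pics/d2.png

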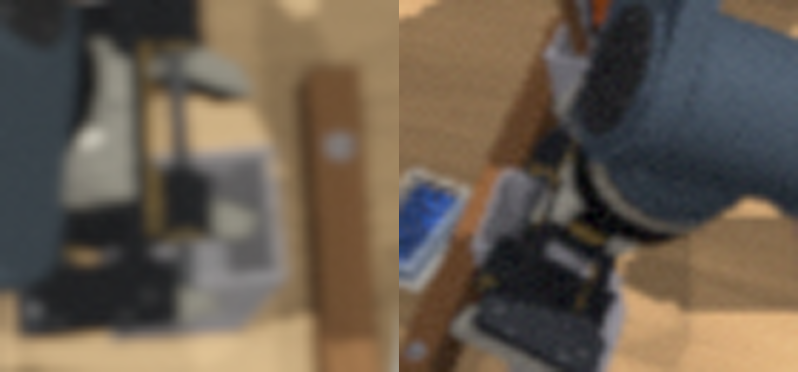

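The near finger is inside the mouth at (235,215), the other is outside at (205,75), and there is no contact force. Next I plan the tip-over: take up the gap, then rotate about the pot's lower edge.

```bash
cat >> h.py <<'E'
def potpt(H,th,s,q): return np.array([H+s*np.sin(th)-q*np.cos(th), s*np.cos(th)+q*np.sin(th)])
def Pos(c,a): return W(c[0],a,c[1])
E
python3 - <<'E'
from h import *
r=np.radians;A=-58;H=88.5
po=[(W(49,A,110.6),RT(r(35)))]
for th in (8,16,24): po.append((Pos(potpt(H,r(th),110.6,39.5),A),RT(r(35+th))))
plan(po,[3,4,4,4])
E
```

```text
[[0.12, 0.0, -0.1, 0.0, 0.0, -0.01], [0.12, 0.0, -0.09, 0.0, -0.01, -0.02], [0.13, 0.01, -0.1, 0.0, 0.0, -0.01], [0.13, 0.0, -0.16, 0.0, -0.29, 0.0], [0.12, 0.0, -0.16, 0.0, -0.29, 0.0]]
[[0.12, 0.0, -0.17, 0.0, -0.29, 0.0], [0.11, 0.0, -0.17, 0.0, -0.3, 0.0], [0.13, 0.0, -0.16, 0.0, -0.29, 0.0], [0.13, 0.0, -0.16, 0.0, -0.29, 0.0], [0.12, 0.0, -0.17, 0.0, -0.29, 0.0]]
[[0.11, 0.0, -0.17, 0.0, -0.29, 0.0], [0.13, 0.0, -0.16, 0.0, -0.29, 0.0], [0.12, 0.0, -0.16, 0.0, -0.29, 0.0], [0.12, 0.0, -0.17, 0.0, -0.29, 0.0], [0.12, 0.0, -0.17, 0.0, -0.29, 0.0]]
end [ 97.5 -58.  117.1] err [-0.  -0.1  0. ] [-0. -0. -0.]
```

arm_command(rows=[[0.12, 0, -0.1, 0, 0, -0.01], [0.12, 0, -0.09, 0, -0.01, -0.02], [0.13, 0, -0.1, 0, 0, -0.01], [0.13, 0, -0.16, 0, -0.29, 0], [0.12, 0, -0.16, 0, -0.29, 0]])

```text
time_s: 5.83
tcp_pos: [680.3, -146.0, 114.5]
eef_rot: [3.138, 0.682, 1.629]
ft_force: [-0.6, -0.9, 0.4]
opening: 50.3
grasp_force: 0.5
```

arm_command(rows=[[0.12, 0, -0.17, 0, -0.29, 0], [0.11, 0, -0.17, 0, -0.3, 0], [0, 0, 0, 0, 0, 0]])

```text
time_s: 6.08
tcp_pos: [679.6, -136.6, 115.7]
eef_rot: [3.141, 0.753, 1.632]
ft_force: [-0.3, 0.4, 0.9]
opening: 50.4
grasp_force: 0.5
```

```bash
python3 - <<'E'
from h import *
st();print(to_n(bot.sense()["tcp_pos"]));duo("d3",(265,120,345,200),(170,150,260,240))
E
```

```text
{'time_s': 6.083, 'tcp_pos': [679.594, -136.584, 115.653], 'eef_rot': [3.141, 0.753, 1.632], 'joint_pos': [0.009, 0.768, 1.433, -0.877, 1.093, 0.432], 'ft_force': [-0.349, 0.398, 0.904], 'opening': 50.421, 'grasp_force': 0.454}
[ 66.9 -57.7 115.7]
```

View pics/d3.png

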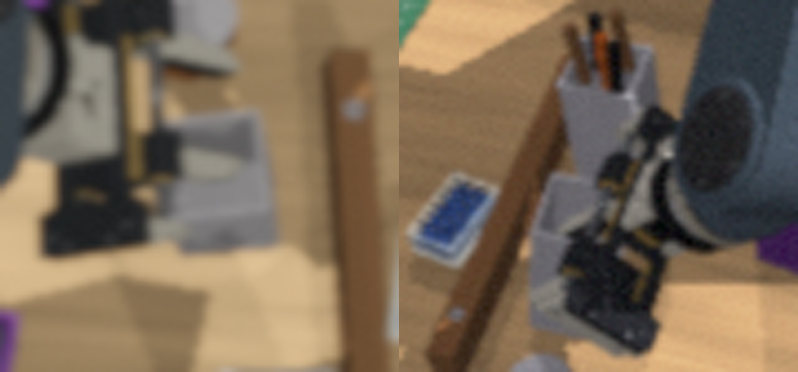

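Contact shows as 0.5 N on the pad. The rim has moved about 20 mm while the lower back edge stayed near column 320, so the pot is tipping and not sliding. Continuing.

arm_command(rows=[[0.13, 0, -0.16, 0, -0.29, 0], [0.13, 0, -0.16, 0, -0.29, 0], [0.12, 0, -0.17, 0, -0.29, 0], [0.12, 0, -0.17, 0, -0.29, 0], [0.12, 0, -0.16, 0, -0.29, 0]])

```text
time_s: 6.6
tcp_pos: [678.6, -118.2, 118.6]
eef_rot: [3.138, 0.926, 1.627]
ft_force: [-0.3, -0.8, 0.1]
opening: 50.2
grasp_force: 0.1
```

arm_command(rows=[[0.12, 0, -0.16, 0, -0.29, 0], [0.12, 0, -0.17, 0, -0.29, 0], [0.12, 0, -0.17, 0, -0.29, 0], [0, 0, 0, 0, 0, 0], [0, 0, 0, 0, 0, 0]])

```text
time_s: 7.02
tcp_pos: [677.7, -105.7, 117.7]
eef_rot: [3.14, 1.028, 1.629]
ft_force: [0.1, -0.0, -0.1]
opening: 50.3
grasp_force: 0.1
```

```bash
python3 - <<'E'
from h import *
st();print(to_n(bot.sense()["tcp_pos"]));duo("d4",(255,110,355,210),(160,150,260,250))
E
```

```text
{'time_s': 7.017, 'tcp_pos': [677.724, -105.686, 117.673], 'eef_rot': [3.14, 1.028, 1.629], 'joint_pos': [0.127, 0.859, 1.421, -1.105, 1.273, 0.658], 'ft_force': [0.094, -0.01, -0.123], 'opening': 50.334, 'grasp_force': 0.064}
[ 97.8 -57.7 117.7]
```

View pics/d4.png

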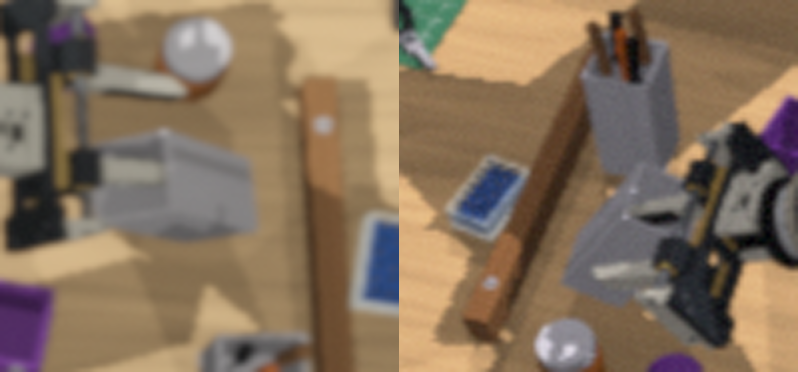

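The pot is past balance and rests on the finger: back wall's rim edge at about (163,180), its bottom edge at about (256,200). From these I compute the tilt and the hinge position.

```bash
python3 - <<'E'
from h import *
from scipy.optimize import fsolve
f=cams.grab_frame("top")
def px(u,v):return (u/3.99+255-.4,v/3.72+110-.4)
def nn(u,v,z):return to_n(ray(f,px(u,v),z))[:2]
def g(x):
    H,th=x;b=potpt(H,th,0,60);t=potpt(H,th,150,60)
    return [nn(256,198,b[1])[0]-b[0],nn(163,185,t[1])[0]-t[0]]
H,th=fsolve(g,[88,.5]);print(H,np.degrees(th))
p=to_n(bot.sense()["tcp_pos"]);al=Ro.from_euler('xyz',bot.sense()["eef_rot"]);a=1.028
C=np.array([p[0],p[2]])-7.5*np.array([np.cos(a),-np.sin(a)])
for h in(H,88.5):
  for t in(th,np.radians(30),np.radians(35)):
    d=C-[h,0];print(h,np.degrees(t),"s,q of tip corner",d@[np.sin(t),np.cos(t)],d@[-np.cos(t),np.sin(t)])
E
```

```text
86.9784651302058 31.64580612808054
86.9784651302058 31.64580612808054 s,q of tip corner 109.64475269274503 60.001104188317484
86.9784651302058 29.999999999999996 s,q of tip corner 111.32280014676559 56.82726866878118
86.9784651302058 35.0 s,q of tip corner 105.94636047378651 66.31344508641544
88.5 31.64580612808054 s,q of tip corner 108.84645406439864 61.296398618159564
88.5 29.999999999999996 s,q of tip corner 110.56203271186848 58.1449565187668
88.5 35.0 s,q of tip corner 105.07364392538611 67.55981348546435
```

```bash
cat >> h.py <<'E'
def PB(th,al,H,s0=111,drop=0):
    u=np.array([np.sin(al),np.cos(al)]);w=np.array([np.cos(al),-np.sin(al)])
    C=potpt(H,th,s0,57) if th<=al else potpt(H,th,150,57)-(150-s0)*u
    return C+7.5*w-[0,drop]
E
python3 - <<'E'
from h import *
r=np.radians;A=-57;H=87.5
ths=list(range(36,91,6));po=[(Pos(PB(r(t),r(min(59+.5*(t-30),63)),H),A),RT(r(min(59+.5*(t-30),63)))) for t in ths]
plan(po,[3]*len(po))
for t in ths:print(t,PB(r(t),r(63),H).round(),end=' ')
E
```

```text
[[0.14, 0.01, -0.17, 0.0, -0.15, -0.01], [0.13, 0.01, -0.17, 0.0, -0.15, 0.0], [0.13, 0.01, -0.17, 0.0, -0.15, -0.01], [0.14, 0.0, -0.17, 0.0, -0.05, 0.0], [0.14, 0.0, -0.16, 0.0, -0.05, 0.0]]
[[0.13, 0.0, -0.17, 0.0, -0.04, 0.0], [0.15, 0.0, -0.15, 0.0, 0.0, 0.0], [0.16, 0.0, -0.16, 0.0, 0.0, 0.0], [0.15, 0.0, -0.15, 0.0, 0.0, 0.0], [0.17, 0.0, -0.14, 0.0, 0.0, 0.0]]
[[0.17, 0.0, -0.14, 0.0, 0.0, 0.0], [0.17, 0.0, -0.13, 0.0, 0.0, 0.0], [0.18, 0.0, -0.12, 0.0, 0.0, 0.0], [0.18, 0.0, -0.12, 0.0, 0.0, 0.0], [0.18, 0.0, -0.12, 0.0, 0.0, 0.0]]
[[0.23, 0.0, -0.1, 0.0, 0.0, 0.0], [0.23, 0.0, -0.1, 0.0, 0.0, 0.0], [0.23, 0.0, -0.1, 0.0, 0.0, 0.0], [0.27, 0.0, -0.07, 0.0, 0.0, 0.0], [0.27, 0.0, -0.07, 0.0, 0.0, 0.0]]
[[0.27, 0.0, -0.07, 0.0, 0.0, 0.0], [0.28, 0.0, -0.04, 0.0, 0.0, 0.0], [0.27, 0.0, -0.04, 0.0, 0.0, 0.0], [0.28, 0.0, -0.05, 0.0, 0.0, 0.0], [0.28, 0.0, -0.01, 0.0, 0.0, 0.0]]
[[0.28, 0.0, -0.02, 0.0, 0.0, 0.0], [0.28, 0.0, -0.01, 0.0, 0.0, 0.0], [0.28, 0.0, 0.02, 0.0, 0.0, 0.0], [0.28, 0.0, 0.01, 0.0, 0.0, 0.0], [0.28, 0.0, 0.02, 0.0, 0.0, 0.0]]
end [206.1 -57.1  32.5] err [0.1 0.  0.1] [ 0. -0.  0.]
36 [110. 117.] 42 [123. 114.] 48 [135. 110.] 54 [147. 105.] 60 [159.  98.] 66 [170.  89.] 72 [181.  76.] 78 [191.  63.] 84 [199.  48.] 90 [206.  33.]
```

arm_command(rows=[[0.14, 0.01, -0.17, 0, -0.15, -0.01], [0.13, 0.01, -0.17, 0, -0.15, 0], [0.13, 0.01, -0.17, 0, -0.15, -0.01], [0.14, 0, -0.17, 0, -0.05, 0], [0.14, 0, -0.16, 0, -0.05, 0]])

```text
time_s: 7.58
tcp_pos: [676.9, -83.5, 113.8]
eef_rot: [-3.139, 1.096, 1.635]
ft_force: [-0.5, 0.0, 0.1]
opening: 50.0
grasp_force: 0.2
```

arm_command(rows=[[0.13, 0, -0.17, 0, -0.04, 0], [0.15, 0, -0.15, 0, 0, 0], [0.16, 0, -0.16, 0, 0, 0], [0.15, 0, -0.15, 0, 0, 0], [0.17, 0, -0.14, 0, 0, 0]])

```text
time_s: 8.0
tcp_pos: [675.7, -63.3, 107.6]
eef_rot: [-3.14, 1.1, 1.633]
ft_force: [-0.8, 0.1, -0.9]
opening: 50.6
grasp_force: 0.4
```

```bash
python3 - <<'E'
from h import *
st();print(to_n(bot.sense()["tcp_pos"]));duo("d5",(235,110,355,210),(160,150,280,250))
E
```

```text
{'time_s': 8.0, 'tcp_pos': [675.741, -63.334, 107.618], 'eef_rot': [-3.14, 1.1, 1.633], 'joint_pos': [0.203, 0.914, 1.39, -1.125, 1.36, 0.718], 'ft_force': [-0.825, 0.116, -0.879], 'opening': 50.627, 'grasp_force': 0.399}
[140.2 -57.2 107.6]
```

View pics/d5.png

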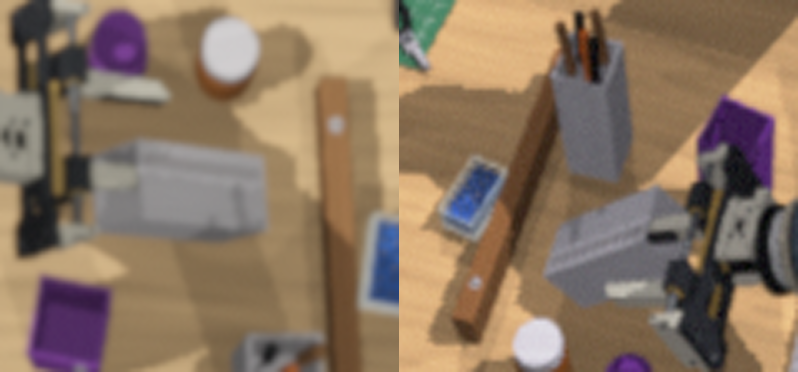

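The pot is tilted further, with the finger still under the back wall (rim at about (140,180), bottom edge at (267,200)). The purple pot at (70,325) is clear of the body.

```bash
python3 - <<'E'
from h import *
from scipy.optimize import fsolve
f=cams.grab_frame("top")
def nn(u,v,z):return to_n(ray(f,(u*120/399+235-.4,v*100/372+110-.4),z))[:2]
def g(x):
    H,th=x;b=potpt(H,th,0,60);t=potpt(H,th,150,60)
    return [nn(267,195,b[1])[0]-b[0],nn(139,185,t[1])[0]-t[0]]
H,th=fsolve(g,[88,.8]);print(H,np.degrees(th))
p=to_n(bot.sense()["tcp_pos"]);a=1.1
C=np.array([p[0],p[2]])-7.5*np.array([np.cos(a),-np.sin(a)])
for h in(H,87.5):
  for t in(th,np.radians(50)):
    d=C-[h,0];print(h,np.degrees(t),"s,q of tip corner",d@[np.sin(t),np.cos(t)],d@[-np.cos(t),np.sin(t)])
E
```

```text
86.89313394131804 50.83526350350849
86.89313394131804 50.83526350350849 s,q of tip corner 110.79174555771215 57.15384475290722
86.89313394131804 50.0 s,q of tip corner 111.61313783582987 55.53269592055021
87.5 50.83526350350849 s,q of tip corner 110.32122207354196 57.53711236701586
87.5 50.0 s,q of tip corner 111.14825146385904 55.922781903810275
```

The tilt is 50.8° with no sliding, exactly as planned. Lowering on.

arm_command(rows=[[0.17, 0, -0.14, 0, 0, 0], [0.17, 0, -0.13, 0, 0, 0], [0.18, 0, -0.12, 0, 0, 0], [0.18, 0, -0.12, 0, 0, 0], [0.18, 0, -0.12, 0, 0, 0]])

```text
time_s: 8.57
tcp_pos: [674.5, -44.1, 97.4]
eef_rot: [-3.14, 1.1, 1.634]
ft_force: [-0.0, 0.1, -0.9]
opening: 50.4
grasp_force: 0.6
```

arm_command(rows=[[0.23, 0, -0.1, 0, 0, 0], [0.23, 0, -0.1, 0, 0, 0], [0.23, 0, -0.1, 0, 0, 0], [0.27, 0, -0.07, 0, 0, 0], [0.27, 0, -0.07, 0, 0, 0]])

```text
time_s: 8.98
tcp_pos: [673.4, -25.2, 79.4]
eef_rot: [-3.14, 1.1, 1.634]
ft_force: [0.2, 0.3, -0.7]
opening: 49.8
grasp_force: 0.4
```

```bash
python3 - <<'E'
from h import *
st();print(to_n(bot.sense()["tcp_pos"]))
f=cams.grab_frame("top");cv2.imwrite("pics/t6.png",f["image"][:,:,::-1])
g=f["image"][150:172].astype(float).mean(2).mean(0)   # column profile across the pot's lane
hsv=cv2.cvtColor(f["image"],cv2.COLOR_RGB2HSV)[155:168].astype(float).mean(0)
for c in range(258,345,3):print(c,g[c].round(),hsv[c,1].round(),end=' | ')
r=np.radians
print()
for th in(66,69,72,75,80):
  for H in (87,):
    print(th,[pix(f,W(*[potpt(H,r(th),s,60)[0]],-91,potpt(H,r(th),s,60)[1])).round(1).tolist() for s in(0,150)])
E
```

```text
{'time_s': 8.983, 'tcp_pos': [673.37, -25.218, 79.362], 'eef_rot': [-3.14, 1.1, 1.634], 'joint_pos': [0.258, 0.969, 1.355, -1.096, 1.387, 0.756], 'ft_force': [0.189, 0.301, -0.67], 'opening': 49.844, 'grasp_force': 0.387}
[178.4 -57.3  79.4]
258 123.0 15.0 | 261 139.0 5.0 | 264 145.0 4.0 | 267 145.0 4.0 | 270 150.0 4.0 | 273 155.0 4.0 | 276 157.0 4.0 | 279 158.0 4.0 | 282 159.0 4.0 | 285 160.0 4.0 | 288 161.0 4.0 | 291 161.0 4.0 | 294 158.0 4.0 | 297 159.0 4.0 | 300 165.0 4.0 | 303 165.0 4.0 | 306 163.0 4.0 | 309 146.0 46.0 | 312 129.0 101.0 | 315 129.0 100.0 | 318 130.0 100.0 | 321 151.0 95.0 | 324 166.0 90.0 | 327 158.0 91.0 | 330 136.0 102.0 | 333 104.0 136.0 | 336 112.0 135.0 | 339 114.0 132.0 | 342 115.0 106.0 | 
66 [[310.6, 161.2], [263.8, 158.9]]
69 [[309.6, 161.2], [261.7, 159.4]]
72 [[308.6, 161.1], [259.7, 159.9]]
75 [[307.6, 161.1], [257.9, 160.4]]
80 [[305.9, 161.1], [255.1, 161.2]]
```

The bottom edge at column ~309 matches a tilt near 71° with no slide.

arm_command(rows=[[0.27, 0, -0.07, 0, 0, 0], [0.28, 0, -0.04, 0, 0, 0], [0.27, 0, -0.04, 0, 0, 0], [0.28, 0, -0.05, 0, 0, 0], [0.28, 0, -0.01, 0, 0, 0]])

```text
time_s: 9.45
tcp_pos: [672.3, -9.0, 56.6]
eef_rot: [-3.14, 1.1, 1.634]
ft_force: [0.1, 0.9, -0.8]
opening: 50.1
grasp_force: 0.5
```

arm_command(rows=[[0.28, 0, -0.02, 0, 0, 0], [0.28, 0, -0.01, 0, 0, 0], [0.2, 0, 0.01, 0, 0, 0], [0.2, 0, 0.01, 0, 0, 0], [0.2, 0, 0.01, 0, 0, 0]])

```text
time_s: 9.87
tcp_pos: [671.7, 1.3, 36.1]
eef_rot: [-3.14, 1.1, 1.633]
ft_force: [-0.0, 2.3, -0.9]
opening: 50.3
grasp_force: 0.6
```

arm_command(rows=[[0.15, 0, 0.01, 0, 0, 0], [0.15, 0, 0.01, 0, 0, 0], [0.15, 0, 0.01, 0, 0, 0], [0.15, 0, 0.01, 0, 0, 0], [0, 0, 0, 0, 0, 0]])

```text
time_s: 10.28
tcp_pos: [671.3, 5.9, 24.9]
eef_rot: [-3.139, 1.101, 1.634]
ft_force: [-0.0, 0.0, 0.6]
opening: 50.3
grasp_force: 0.0
```

```bash
python3 - <<'E'
from h import *
st();print(to_n(bot.sense()["tcp_pos"]))
f=cams.grab_frame("top")
hsv=cv2.cvtColor(f["image"],cv2.COLOR_RGB2HSV)[155:168].astype(float).mean(0)
for c in range(244,345,2):print(c,hsv[c,2].round(),hsv[c,1].round(),end=' | ')
r=np.radians
print()
for th in(80,85,90):
    print(th,[pix(f,W(*[potpt(87,r(th),s,60)[0]],-91,potpt(87,r(th),s,60)[1])).round(1).tolist() for s in(0,150)])
E
```

```text
{'time_s': 10.283, 'tcp_pos': [671.266, 5.862, 24.862], 'eef_rot': [-3.139, 1.101, 1.634], 'joint_pos': [0.302, 1.067, 1.306, -1.075, 1.392, 0.814], 'ft_force': [-0.036, 0.034, 0.569], 'opening': 50.284, 'grasp_force': 0.0}
[209.6 -57.5  24.9]
244 127.0 66.0 | 246 127.0 66.0 | 248 126.0 64.0 | 250 132.0 28.0 | 252 135.0 6.0 | 254 136.0 6.0 | 256 143.0 5.0 | 258 155.0 5.0 | 260 163.0 5.0 | 262 167.0 4.0 | 264 168.0 4.0 | 266 171.0 4.0 | 268 174.0 4.0 | 270 177.0 4.0 | 272 181.0 4.0 | 274 183.0 4.0 | 276 186.0 4.0 | 278 189.0 4.0 | 280 192.0 4.0 | 282 195.0 4.0 | 284 197.0 4.0 | 286 196.0 4.0 | 288 195.0 4.0 | 290 196.0 4.0 | 292 192.0 4.0 | 294 188.0 4.0 | 296 191.0 4.0 | 298 196.0 4.0 | 300 196.0 4.0 | 302 167.0 30.0 | 304 134.0 96.0 | 306 136.0 103.0 | 308 144.0 102.0 | 310 151.0 101.0 | 312 152.0 101.0 | 314 163.0 99.0 | 316 199.0 92.0 | 318 208.0 90.0 | 320 208.0 89.0 | 322 209.0 89.0 | 324 208.0 89.0 | 326 200.0 91.0 | 328 194.0 93.0 | 330 170.0 103.0 | 332 127.0 132.0 | 334 148.0 135.0 | 336 151.0 135.0 | 338 154.0 134.0 | 340 147.0 126.0 | 342 141.0 106.0 | 344 138.0 102.0 | 
80 [[305.9, 161.1], [255.1, 161.2]]
85 [[304.2, 161.1], [252.8, 162.1]]
90 [[302.4, 161.2], [251.0, 163.0]]
```

The pot lies flat: bottom edge at column 302 and mouth at 250.5 match 90°, and the finger is free (0 N). Next: back out, raise, turn the tool upright with the fingers shut, and come down in front of the mouth.

```bash
python3 - <<'E'
from h import *
r=np.radians;a=r(63);u=np.array([np.sin(a),np.cos(a)])
p=to_n(bot.sense()["tcp_pos"]);c=np.array([p[0],p[2]])+70*u
plan([(W(c[0],-57.5,c[1]),RT(a)),(W(c[0],-70,150),RT(a)),(W(275,-88,170),RT(0,extra=-np.pi/2))],[5,5,20])
E
```

```text
[[0.0, 0.0, -0.7, 0.0, 0.0, 0.0], [0.0, 0.0, -0.7, 0.0, 0.0, 0.0], [0.0, 0.0, -0.7, 0.0, 0.0, 0.0], [0.0, 0.0, -0.7, 0.0, 0.0, 0.01], [0.0, 0.0, -0.7, 0.0, 0.01, 0.0]]
[[-0.83, -0.13, -0.42, 0.0, 0.0, 0.0], [-0.83, -0.12, -0.42, 0.0, 0.0, 0.0], [-0.83, -0.13, -0.42, 0.0, 0.0, 0.0], [-0.83, -0.12, -0.43, 0.0, 0.0, 0.0], [-0.83, -0.13, -0.42, 0.0, 0.0, 0.0]]
[[-0.04, -0.04, -0.03, 0.36, 0.36, 0.58], [-0.04, -0.04, -0.03, 0.36, 0.36, 0.58], [-0.04, -0.04, -0.03, 0.36, 0.36, 0.58], [-0.05, -0.04, -0.03, 0.36, 0.36, 0.58], [-0.05, -0.04, -0.03, 0.36, 0.36, 0.58]]
[[-0.05, -0.04, -0.03, 0.35, 0.36, 0.58], [-0.05, -0.03, -0.03, 0.35, 0.36, 0.58], [-0.05, -0.03, -0.03, 0.35, 0.36, 0.58], [-0.05, -0.03, -0.03, 0.35, 0.36, 0.58], [-0.05, -0.03, -0.04, 0.36, 0.35, 0.58]]
[[-0.05, -0.03, -0.04, 0.35, 0.36, 0.58], [-0.05, -0.02, -0.04, 0.36, 0.36, 0.58], [-0.05, -0.02, -0.04, 0.35, 0.35, 0.59], [-0.05, -0.02, -0.04, 0.36, 0.36, 0.58], [-0.05, -0.02, -0.04, 0.35, 0.35, 0.59]]
[[-0.05, -0.01, -0.04, 0.36, 0.36, 0.58], [-0.05, -0.01, -0.04, 0.35, 0.35, 0.59], [-0.05, -0.01, -0.05, 0.35, 0.36, 0.58], [-0.05, -0.01, -0.05, 0.36, 0.35, 0.59], [-0.06, -0.01, -0.05, 0.35, 0.36, 0.58]]
end [275.1 -88.1 170.1] err [ 0.1 -0.1 -0.1] [ 0.001 -0.     0.   ]
```

arm_command(rows=[[0, 0, -0.7, 0, 0, 0], [0, 0, -0.7, 0, 0, 0], [0, 0, -0.7, 0, 0, 0], [0, 0, -0.7, 0, 0, 0], [0, 0, -0.7, 0, 0, 0]])

```text
time_s: 10.75
tcp_pos: [667.7, 70.1, 58.2]
eef_rot: [3.141, 1.1, 1.633]
ft_force: [0.2, -0.3, -0.1]
opening: 50.1
grasp_force: 0.0
```

arm_command(rows=[[-0.83, -0.13, -0.42, 0, 0, 0], [-0.83, -0.13, -0.42, 0, 0, 0], [-0.83, -0.12, -0.42, 0, 0, 0], [-0.83, -0.12, -0.42, 0, 0, 0], [-0.83, -0.13, -0.42, 0, 0, 0]], grip=-1, newtons=5)

```text
time_s: 11.17
tcp_pos: [654.9, 68.3, 151.6]
eef_rot: [-3.141, 1.1, 1.633]
ft_force: [0.3, 0.3, 0.0]
opening: 21.8
grasp_force: 0.0
```

arm_command(rows=[[-0.04, -0.04, -0.03, 0.36, 0.36, 0.58], [-0.04, -0.04, -0.03, 0.36, 0.36, 0.58], [-0.04, -0.04, -0.03, 0.36, 0.36, 0.58], [-0.05, -0.04, -0.03, 0.36, 0.36, 0.58], [-0.05, -0.04, -0.03, 0.36, 0.36, 0.58]])

```text
time_s: 11.58
tcp_pos: [650.7, 69.1, 155.8]
eef_rot: [2.89, 0.83, 1.067]
ft_force: [-0.5, 0.1, -0.3]
opening: 0.3
grasp_force: 0.0
```

arm_command(rows=[[-0.05, -0.04, -0.03, 0.35, 0.36, 0.58], [-0.05, -0.03, -0.03, 0.35, 0.36, 0.58], [-0.05, -0.03, -0.03, 0.35, 0.36, 0.58], [-0.05, -0.03, -0.03, 0.35, 0.36, 0.58], [-0.05, -0.03, -0.04, 0.36, 0.35, 0.58]])

```text
time_s: 12.0
tcp_pos: [646.3, 69.5, 160.8]
eef_rot: [2.874, 0.53, 0.707]
ft_force: [0.8, -0.6, -0.7]
opening: 0.4
grasp_force: 0.0
```

arm_command(rows=[[-0.05, -0.03, -0.04, 0.35, 0.36, 0.58], [-0.05, -0.02, -0.04, 0.36, 0.36, 0.58], [-0.05, -0.02, -0.04, 0.35, 0.35, 0.59], [-0.05, -0.02, -0.04, 0.36, 0.36, 0.58], [-0.05, -0.02, -0.04, 0.35, 0.35, 0.59]])

```text
time_s: 12.42
tcp_pos: [642.0, 70.2, 166.1]
eef_rot: [2.968, 0.243, 0.39]
ft_force: [0.0, 0.5, 0.0]
opening: 0.4
grasp_force: 0.0
```

arm_command(rows=[[-0.05, -0.01, -0.04, 0.36, 0.36, 0.58], [-0.05, -0.01, -0.04, 0.35, 0.35, 0.59], [-0.05, -0.01, -0.05, 0.35, 0.36, 0.58], [-0.05, -0.01, -0.05, 0.36, 0.35, 0.59], [-0.06, -0.01, -0.05, 0.35, 0.36, 0.58]])

```text
time_s: 12.83
tcp_pos: [637.2, 70.3, 171.2]
eef_rot: [-3.141, -0.002, 0.059]
ft_force: [0.8, 0.3, -0.0]
opening: 0.6
grasp_force: 0.0
```

```bash
cat >> h.py <<'E'
def lying():
    f=cams.grab_frame("top");h=cv2.cvtColor(f["image"],cv2.COLOR_RGB2HSV)
    m=cv2.inRange(h,(0,0,50),(180,25,255));m[:140]=0;m[185:]=0;m[:,:238]=0;m[:,332:]=0
    m=cv2.morphologyEx(m,cv2.MORPH_OPEN,np.ones((3,3)))
    c=max(cv2.findContours(m,0,2)[0],key=cv2.contourArea);b=cv2.boxPoints(cv2.minAreaRect(c))
    print("box",b.round(1).tolist(),"n,along at z60:",[to_n(ray(f,x,60))[:2].tolist() for x in b])
    ys=[]  # side edges: min/max row per column
    for k in(0,1):
        pts=[]
        for col in range(262,298):
            r=np.where(m[:,col])[0];r=r[0]-.5 if k==0 else r[-1]+.5
            pts.append(to_n(ray(f,(col,r),60 if k==0 else 0)))
        pts=np.array(pts);q=np.polyfit(pts[:,0],pts[:,1],1);ys.append((np.degrees(q[0]).round(2),np.polyval(q,np.mean(pts[:,0])).round(1)))
    print("side slopes deg / along",ys)
    return f,m
E
python3 - <<'E'
from h import *
st();print(to_n(bot.sense()["tcp_pos"]));f,m=lying()
crop(f,"e1",230,110,370,250,4)
E
```

```text
{'time_s': 12.833, 'tcp_pos': [637.2, 70.339, 171.241], 'eef_rot': [-3.141, -0.002, 0.059], 'joint_pos': [0.037, 0.561, 1.447, 0.001, 1.131, 1.549], 'ft_force': [0.752, 0.297, -0.027], 'opening': 0.566, 'grasp_force': 0.0}
[276.  -87.6 171.2]
box [[254.89999389648438, 154.3000030517578], [301.3999938964844, 151.8000030517578], [302.6000061035156, 173.60000610351562], [256.1000061035156, 176.1999969482422]] n,along at z60: [[224.8, -65.7], [88.6, -63.0], [88.0, -127.6], [223.4, -130.3]]
side slopes deg / along [(np.float64(-1.43), np.float64(-64.6)), (np.float64(-1.05), np.float64(-119.5))]
```

The pot lies with its bottom at n≈88 mm from the face, its axis about 1° off square, centre at along ≈ -92. Tool x is now along the stop, y towards it, z down. Descend in front of the mouth, then push.

arm_command(rows=[[-0.04, 0, 0.9, 0, 0, 0], [-0.04, 0, 0.9, 0, 0, 0], [-0.04, 0, 0.9, 0, 0, 0], [-0.05, 0, 0.9, 0, 0, 0], [-0.05, 0, 0.9, 0, 0, 0]])

```text
time_s: 13.3
tcp_pos: [632.6, 69.9, 79.9]
eef_rot: [3.139, 0.001, 0.064]
ft_force: [-0.2, 0.0, -0.3]
opening: 0.5
grasp_force: 0.0
```

arm_command(rows=[[0, 0, 0.9, 0, 0, 0], [0, 0, 0.9, 0, 0, 0], [0, 0, 0.9, 0, 0, 0], [0, 0.2, 0.1, 0, 0, 0], [0, 0.2, 0, 0, 0, 0]])

```text
time_s: 13.72
tcp_pos: [632.7, 61.4, 23.8]
eef_rot: [3.14, 0.003, 0.063]
ft_force: [0.1, 0.2, 0.4]
opening: 0.8
grasp_force: 0.0
```

arm_command(rows=[[0, 0.25, 0, 0, 0, 0], [0, 0.25, 0, 0, 0, 0], [0, 0.25, 0, 0, 0, 0], [0, 0.25, 0, 0, 0, 0], [0, 0.25, 0, 0, 0, 0]])

```text
time_s: 14.13
tcp_pos: [635.4, 35.9, 25.6]
eef_rot: [3.141, -0.002, 0.061]
ft_force: [0.6, 5.6, 5.8]
opening: 0.3
grasp_force: 3.2
```

arm_command(rows=[[0, 0.25, 0, 0, 0, 0], [0, 0.25, 0, 0, 0, 0], [0, 0.25, 0, 0, 0, 0], [0, 0.25, 0, 0, 0, 0], [0, 0.25, 0, 0, 0, 0]])

```text
time_s: 14.55
tcp_pos: [636.8, 10.9, 25.5]
eef_rot: [3.141, -0.002, 0.061]
ft_force: [0.3, 5.5, 5.0]
opening: 0.3
grasp_force: 3.0
```

```bash
python3 - <<'E'
from h import *
st();print(to_n(bot.sense()["tcp_pos"]));lying()
E
```

```text
{'time_s': 14.55, 'tcp_pos': [636.823, 10.935, 25.502], 'eef_rot': [3.141, -0.002, 0.061], 'joint_pos': [-0.056, 0.74, 1.539, -0.001, 0.861, 1.455], 'ft_force': [0.267, 5.502, 5.011], 'opening': 0.322, 'grasp_force': 2.983}
[216.7 -91.6  25.5]
box [[280.0, 153.0], [314.0, 153.0], [314.0, 175.0], [280.0, 175.0]] n,along at z60: [[151.2, -64.4], [52.0, -68.1], [55.1, -133.0], [153.7, -129.4]]Traceback (most recent call last):
  File "<stdin>", line 2, in <module>
  File "h.py", line 54, in lying
    r=np.where(m[:,col])[0];r=r[0]-.5 if k==0 else r[-1]+.5
                              ~^^^
IndexError: index 0 is out of bounds for axis 0 with size 0
```

The pot is sliding back with about 7 N and its bottom is now at n≈53. Continuing, with smaller steps near the end.

arm_command(rows=[[0, 0.25, 0, 0, 0, 0], [0, 0.25, 0, 0, 0, 0], [0, 0.25, 0, 0, 0, 0], [0, 0.25, 0, 0, 0, 0], [0, 0.25, 0, 0, 0, 0]])

```text
time_s: 15.02
tcp_pos: [637.9, -14.1, 24.9]
eef_rot: [3.14, -0.0, 0.061]
ft_force: [-0.2, 5.8, 4.6]
opening: 0.3
grasp_force: 2.5
```

arm_command(rows=[[0, 0.25, 0, 0, 0, 0], [0, 0.25, 0, 0, 0, 0], [0, 0.2, 0, 0, 0, 0], [0, 0.1, 0, 0, 0, 0], [0, 0, 0, 0, 0, 0]])

```text
time_s: 15.43
tcp_pos: [638.5, -30.6, 24.3]
eef_rot: [3.14, 0.0, 0.06]
ft_force: [-0.5, 0.3, -0.5]
opening: 0.1
grasp_force: 0.1
```

```bash
python3 - <<'E'
from h import *
st();print(to_n(bot.sense()["tcp_pos"]))
f=cams.grab_frame("top");h=cv2.cvtColor(f["image"],cv2.COLOR_RGB2HSV)
for r in range(148,180,3):
    row=h[r,318:340];print(r,row[:,1].tolist())
print([pix(f,W(0,a,45)).round(1).tolist() for a in(-61,-121)],[pix(f,W(n,-91,60)).round(1).tolist() for n in(0,5,10,15)])
E
```

```text
{'time_s': 15.433, 'tcp_pos': [638.519, -30.637, 24.261], 'eef_rot': [3.14, 0.0, 0.06], 'joint_pos': [-0.12, 0.746, 1.53, -0.003, 0.866, 1.392], 'ft_force': [-0.541, 0.335, -0.472], 'opening': 0.134, 'grasp_force': 0.108}
[175.1 -92.4  24.3]
148 [103, 103, 105, 103, 103, 102, 101, 102, 102, 103, 104, 109, 117, 131, 139, 138, 137, 142, 141, 137, 134, 125]
151 [95, 95, 95, 95, 95, 96, 96, 93, 92, 89, 91, 99, 109, 129, 137, 139, 141, 138, 139, 139, 135, 129]
154 [7, 5, 5, 5, 7, 5, 5, 5, 5, 8, 21, 46, 78, 113, 138, 142, 142, 142, 140, 138, 139, 131]
157 [5, 5, 6, 6, 6, 4, 6, 6, 5, 5, 16, 35, 69, 114, 137, 141, 140, 140, 140, 141, 138, 131]
160 [3, 5, 5, 3, 3, 5, 3, 5, 3, 3, 10, 31, 69, 105, 134, 141, 142, 139, 139, 137, 136, 134]
163 [3, 5, 3, 5, 5, 3, 5, 3, 5, 5, 10, 32, 66, 105, 134, 144, 142, 139, 139, 140, 134, 134]
166 [3, 5, 3, 3, 5, 5, 3, 3, 3, 5, 8, 28, 61, 98, 131, 137, 136, 141, 138, 140, 138, 137]
169 [4, 3, 3, 5, 3, 3, 3, 3, 3, 3, 8, 25, 57, 93, 124, 142, 141, 136, 139, 142, 139, 136]
172 [4, 4, 5, 5, 5, 3, 5, 3, 3, 5, 9, 29, 60, 94, 122, 140, 141, 138, 138, 139, 139, 138]
175 [30, 30, 31, 31, 32, 32, 35, 38, 44, 55, 77, 89, 96, 106, 120, 134, 138, 140, 141, 139, 138, 134]
178 [87, 87, 87, 87, 89, 89, 88, 89, 90, 91, 90, 92, 94, 102, 115, 131, 135, 137, 140, 138, 138, 138]
[[331.0, 151.0], [332.0, 171.1]] [[332.2, 160.1], [330.5, 160.1], [328.8, 160.2], [327.1, 160.3]]
```

The pot's bottom is about 7–10 mm from the face now. Small steps until the force shows the stop.

arm_command(rows=[[0, 0.1, 0, 0, 0, 0], [0, 0.1, 0, 0, 0, 0], [0, 0.08, 0, 0, 0, 0]])

```text
time_s: 15.73
tcp_pos: [638.7, -35.7, 24.1]
eef_rot: [3.14, 0.001, 0.061]
ft_force: [-0.1, 1.6, -0.6]
opening: 0.8
grasp_force: 0.8
```

arm_command(rows=[[0, 0.06, 0, 0, 0, 0], [0, 0.06, 0, 0, 0, 0]])

```text
time_s: 15.9
tcp_pos: [638.9, -38.1, 24.2]
eef_rot: [3.14, 0.001, 0.061]
ft_force: [0.4, 1.3, -0.5]
opening: 0.4
grasp_force: 0.8
```

arm_command(rows=[[0, 0.05, 0, 0, 0, 0], [0, 0.05, 0, 0, 0, 0]])

```text
time_s: 16.07
tcp_pos: [639.1, -40.0, 24.3]
eef_rot: [3.14, 0.0, 0.061]
ft_force: [0.0, 1.0, -0.7]
opening: 0.8
grasp_force: 0.8
```

arm_command(rows=[[0, 0.05, 0, 0, 0, 0], [0, 0.05, 0, 0, 0, 0]])

```text
time_s: 16.23
tcp_pos: [639.3, -42.0, 24.4]
eef_rot: [3.14, 0.0, 0.061]
ft_force: [0.5, 1.5, -0.8]
opening: 0.4
grasp_force: 0.8
```

arm_command(rows=[[0, 0.05, 0, 0, 0, 0], [0, 0.05, 0, 0, 0, 0]])

```text
time_s: 16.4
tcp_pos: [639.2, -43.4, 24.4]
eef_rot: [3.141, 0.001, 0.061]
ft_force: [-2.0, 10.9, 0.1]
opening: 0.8
grasp_force: 5.5
```

arm_command(rows=[[0, 0.04, 0, 0, 0, 0], [0, 0.04, 0, 0, 0, 0]])

```text
time_s: 16.57
tcp_pos: [638.8, -43.6, 24.3]
eef_rot: [-3.14, 0.002, 0.06]
ft_force: [-3.2, 19.3, 3.5]
opening: 0.4
grasp_force: 9.6
```

The force rose to 19 N, so the pot is against the stop. Backing off and lifting away.

arm_command(rows=[[0, -0.1, 0, 0, 0, 0], [0, -0.2, 0, 0, 0, 0], [0, -0.5, 0, 0, 0, 0], [0, -0.9, 0, 0, 0, 0], [0, -0.9, 0, 0, 0, 0]])

```text
time_s: 16.98
tcp_pos: [636.4, 7.0, 24.4]
eef_rot: [3.14, -0.0, 0.06]
ft_force: [0.7, -0.2, -0.2]
opening: 0.7
grasp_force: 0.0
```

arm_command(rows=[[0, -0.9, 0, 0, 0, 0], [0, -0.9, -0.5, 0, 0, 0], [0, -0.9, -0.9, 0, 0, 0], [0, -0.9, -0.9, 0, 0, 0], [0, -0.9, -0.9, 0, 0, 0]])

```text
time_s: 17.4
tcp_pos: [630.7, 97.6, 88.9]
eef_rot: [3.14, 0.0, 0.061]
ft_force: [-0.7, 0.6, -0.4]
opening: 0.3
grasp_force: 0.0
```

arm_command(rows=[[0, -0.9, -0.9, 0, 0, 0], [0, -0.9, -0.9, 0, 0, 0], [0, -0.9, -0.9, 0, 0, 0], [0, -0.9, -0.9, 0, 0, 0], [0, 0, 0, 0, 0, 0]])

```text
time_s: 17.82
tcp_pos: [627.7, 171.7, 164.0]
eef_rot: [3.141, -0.006, 0.063]
ft_force: [-0.4, -0.7, 0.2]
opening: 0.4
grasp_force: 0.0
```

```bash
python3 - <<'E'
from h import *
st();print(to_n(bot.sense()["tcp_pos"]))
try: lying()
except Exception as e: print(e)
f=cams.grab_frame("top");h=cv2.cvtColor(f["image"],cv2.COLOR_RGB2HSV)
print([pix(f,W(0,a,45)).round(1).tolist() for a in(-61,-121)])
# side edges fit with fixed column range
m=cv2.inRange(h,(0,0,50),(180,40,255))
for z,lo,k in((60,146,0),(0,146,-1)):
    P=np.array([to_n(ray(f,(c,np.where(m[lo:185,c])[0][k]+lo),z))[:2] for c in range(285,326)])
    q=np.polyfit(P[:,0],P[:,1],1);print("side",np.degrees(np.arctan(q[0])).round(2),P[:,1].mean())
P=np.array([to_n(ray(f,(np.interp(45,h[r,324:334,1].astype(float),np.arange(324,334)),r),60))[:2] for r in range(155,173)])
q=np.polyfit(P[:,1],P[:,0],1);print("bottom n",P[:,0].mean(),"slope",np.degrees(q[0]))
duo("d9",(235,110,365,250),(150,140,280,270))
E
```

```text
{'time_s': 17.817, 'tcp_pos': [627.673, 171.707, 163.958], 'eef_rot': [3.141, -0.006, 0.063], 'joint_pos': [0.196, 0.585, 1.427, -0.001, 1.125, 1.704], 'ft_force': [-0.395, -0.738, 0.173], 'opening': 0.37, 'grasp_force': 0.0}
[377.7 -91.1 164. ]
box [[282.0, 153.0], [331.0, 153.0], [331.0, 175.0], [282.0, 175.0]] n,along at z60: [[145.3, -64.6], [2.5, -69.9], [5.9, -134.8], [147.9, -129.6]]
index 0 is out of bounds for axis 0 with size 0
[[331.0, 151.0], [332.0, 171.1]]
side 0.21 -68.04634146341462
side 1.31 -123.05121951219513
bottom n -1.6666666666666667 slope -2.9839398228041003
```

View pics/d9.png

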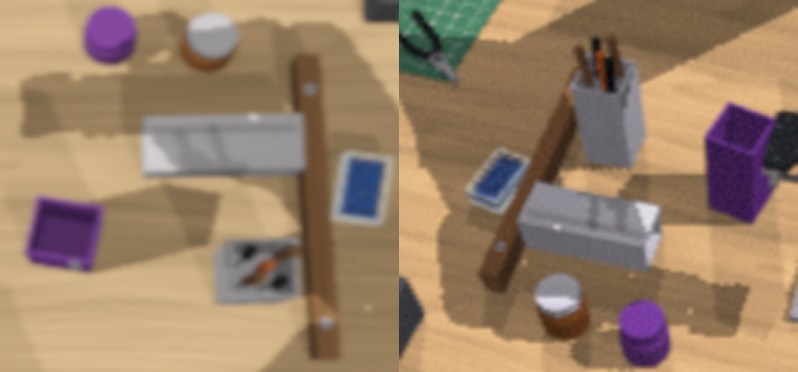

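The picture shows the pot lying against the stop (bottom edge at (305,145), mouth at (143,145)), with everything else in place. One more sub-pixel check of squareness.

```bash
python3 - <<'E'
from h import *
f=cams.grab_frame("top");S_=cv2.cvtColor(f["image"],cv2.COLOR_RGB2HSV)[:,:,1].astype(float)
def cross(v,x0,t=48):
    for i in range(len(v)-1):
        if (v[i]-t)*(v[i+1]-t)<=0 and v[i]!=v[i+1]: return x0+i+(t-v[i])/(v[i+1]-v[i])
def raw(u,z):
    d=ray(f,u,z)[:2]-S;return d@N,d@D
for nm,r0,r1,z in(("far",146,162,60),("near",168,182,0)):
    P=np.array([raw((c,cross(S_[r0:r1,c],r0)),z) for c in range(288,324) if cross(S_[r0:r1,c],r0)])
    q=np.polyfit(P[:,0],P[:,1],1);print(nm,len(P),np.degrees(q[0]).round(2),P[:,1].mean().round(1),np.std(P[:,1]-np.polyval(q,P[:,0])).round(2))
for nm,c0,c1,rows,z in(("bottom",324,334,range(156,172),60),("mouth",274,292,range(156,172),60)):
    P=np.array([raw((cross(S_[r,c0:c1],c0),r),z) for r in rows if cross(S_[r,c0:c1],c0)])
    if len(P)>4:
        q=np.polyfit(P[:,1],P[:,0],1);print(nm,len(P),np.degrees(q[0]).round(2),P[:,0].mean().round(1))
P=np.array([raw((cross(S_[r,324:336],324,115),r),45) for r in list(range(186,198))+list(range(140,150)) if cross(S_[r,324:336],324,115)])
q=np.polyfit(P[:,1],P[:,0],1);print("stop edge",len(P),np.degrees(q[0]).round(2),P[:,0].mean().round(1))
E
```

```text
far 36 0.47 -66.0 0.42
near 36 1.46 -124.9 0.44
mouth 16 -2.78 150.7
stop edge 22 0.54 2.4
```

The sides are 0.5° and 1.5° off square and the mouth is 150.7 mm from the face. That is within tolerance and nothing touches the pot, so I'm handing in.

```bash
python3 -c "
from plant import bot
print(bot.close_job())"
```

```text
the job is handed in; nothing more can be done
None
```

The empty pot lies on its side with its bottom against the stop, measured 0.5–1.5° off square along its sides. The other things looked untouched in the last picture, and the job is handed in; no verdict came back.

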